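# Pull-test the catch pins

## Task

Three steel pins have been snapped into the pin blocks on the bench, and one of them has not caught. Working from left to right, pull-test each pin: grip it and pull straight up with about 12 N for about a second (never load it with more than 24 N), then let a pin that holds all the way back down into its block and release it. Put the one that comes out into the steel reject cup before going on, and leave everything else where it is.

Things in the scene. Friction and masses are not known exactly. Their poses are not given: they have to be found in the camera images.
- block_1: aluminium pin block 1, 50x50x46 mm, with two low screwed-down lugs, fixed; origin: centre of its underside. Its pin stands in a 13 mm hole in the middle of the top, foot 8 mm above the block's underside, grip beginning 5 mm above the block's top. The blocks stand in a row: left (y about 0.18), middle (y about 0), right (y about -0.18); which number stands where varies.
- pin_1: steel pin upright in block_1, 73 mm long, 45 g: 9 mm shaft, ringed grip 16 mm across at z = 43 to 73 mm. Origin: centre of its foot, z up along the pin. Sideways slack 2 mm. A held pin rises freely 0.5 to 8 mm (unknown, hidden), then a spring catch bites, about 4 N per mm; damaged above 24 N. A loose pin lifts with under 2 N and is clear of the block after 40 mm. Which is loose varies.
- block_2: aluminium pin block 2, 50x50x46 mm, with two low screwed-down lugs, fixed; origin: centre of its underside. Its pin stands in a 13 mm hole in the middle of the top, foot 8 mm above the block's underside, grip beginning 5 mm above the block's top. The blocks stand in a row: left (y about 0.18), middle (y about 0), right (y about -0.18); which number stands where varies.
- pin_2: steel pin upright in block_2, 73 mm long, 45 g: 9 mm shaft, ringed grip 16 mm across at z = 43 to 73 mm. Origin: centre of its foot, z up along the pin. Sideways slack 2 mm. A held pin rises freely 0.5 to 8 mm (unknown, hidden), then a spring catch bites, about 4 N per mm; damaged above 24 N. A loose pin lifts with under 2 N and is clear of the block after 40 mm. Which is loose varies.
- block_3: aluminium pin block 3, 50x50x46 mm, with two low screwed-down lugs, fixed; origin: centre of its underside. Its pin stands in a 13 mm hole in the middle of the top, foot 8 mm above the block's underside, grip beginning 5 mm above the block's top. The blocks stand in a row: left (y about 0.18), middle (y about 0), right (y about -0.18); which number stands where varies.
- pin_3: steel pin upright in block_3, 73 mm long, 45 g: 9 mm shaft, ringed grip 16 mm across at z = 43 to 73 mm. Origin: centre of its foot, z up along the pin. Sideways slack 2 mm. A held pin rises freely 0.5 to 8 mm (unknown, hidden), then a spring catch bites, about 4 N per mm; damaged above 24 N. A loose pin lifts with under 2 N and is clear of the block after 40 mm. Which is loose varies.
- reject_cup: open round steel cup fixed to the bench, 64 mm across the rim, 40 mm tall, wall 3 mm, inner floor about 5 mm above its underside; origin: centre of its underside
- eye_loupe: bystander: black eye loupe, 38 mm across, 32 mm tall; origin: centre of its underside
- oil_cup: bystander: small dark oil cup with cap, 37 mm across, 32 mm tall; origin: centre of its underside
- parts_tin: bystander: closed round parts tin, 50 mm across, 20 mm tall; origin: centre of its underside
- movement: bystander: round movement holder, 40 mm across, 8 mm tall; origin: centre of its underside
- nose_pliers: bystander: flat-nose pliers lying flat, 128 mm long, 10 mm tall; origin: centre of its underside
Not all that is in view belongs to the job. What is shaped like the block_2 but brown or green is not meant.

How it is judged:
On the way, in this order (a step that is already met when the one before it is completed fails the run):
1. the left pin is tested: if it is held, it is pulled up with 8 to 16 N for half a second; if it is loose, it is pulled out and released in the reject cup (((world y of block_1 above 0.09 m and ((contact force between pin_1 and block_1 between 8 and 16 N and z of pin_1 in the frame of block_1 above 0.0088 m) or (horizontal distance between pin_1 and reject_cup below 0.03 m and height (world z) of pin_1 below 0.025 m and contact force between pin_1 and the fingers below 0.05 N))) or (world y of block_2 above 0.09 m and ((contact force between pin_2 and block_2 between 8 and 16 N and z of pin_2 in the frame of block_2 above 0.0088 m) or (horizontal distance between pin_2 and reject_cup below 0.03 m and height (world z) of pin_2 below 0.025 m and contact force between pin_2 and the fingers below 0.05 N))) or (world y of block_3 above 0.09 m and ((contact force between pin_3 and block_3 between 8 and 16 N and z of pin_3 in the frame of block_3 above 0.0088 m) or (horizontal distance between pin_3 and reject_cup below 0.03 m and height (world z) of pin_3 below 0.025 m and contact force between pin_3 and the fingers below 0.05 N))))), for 0.5 s.
2. the middle pin is tested: if it is held, it is pulled up with 8 to 16 N for half a second; if it is loose, it is pulled out and released in the reject cup (((world y of block_1 between -0.09 and 0.09 m and ((contact force between pin_1 and block_1 between 8 and 16 N and z of pin_1 in the frame of block_1 above 0.0088 m) or (horizontal distance between pin_1 and reject_cup below 0.03 m and height (world z) of pin_1 below 0.025 m and contact force between pin_1 and the fingers below 0.05 N))) or (world y of block_2 between -0.09 and 0.09 m and ((contact force between pin_2 and block_2 between 8 and 16 N and z of pin_2 in the frame of block_2 above 0.0088 m) or (horizontal distance between pin_2 and reject_cup below 0.03 m and height (world z) of pin_2 below 0.025 m and contact force between pin_2 and the fingers below 0.05 N))) or (world y of block_3 between -0.09 and 0.09 m and ((contact force between pin_3 and block_3 between 8 and 16 N and z of pin_3 in the frame of block_3 above 0.0088 m) or (horizontal distance between pin_3 and reject_cup below 0.03 m and height (world z) of pin_3 below 0.025 m and contact force between pin_3 and the fingers below 0.05 N))))), for 0.5 s.
3. the right pin is tested: if it is held, it is pulled up with 8 to 16 N for half a second; if it is loose, it is pulled out and released in the reject cup (((world y of block_1 below -0.09 m and ((contact force between pin_1 and block_1 between 8 and 16 N and z of pin_1 in the frame of block_1 above 0.0088 m) or (horizontal distance between pin_1 and reject_cup below 0.03 m and height (world z) of pin_1 below 0.025 m and contact force between pin_1 and the fingers below 0.05 N))) or (world y of block_2 below -0.09 m and ((contact force between pin_2 and block_2 between 8 and 16 N and z of pin_2 in the frame of block_2 above 0.0088 m) or (horizontal distance between pin_2 and reject_cup below 0.03 m and height (world z) of pin_2 below 0.025 m and contact force between pin_2 and the fingers below 0.05 N))) or (world y of block_3 below -0.09 m and ((contact force between pin_3 and block_3 between 8 and 16 N and z of pin_3 in the frame of block_3 above 0.0088 m) or (horizontal distance between pin_3 and reject_cup below 0.03 m and height (world z) of pin_3 below 0.025 m and contact force between pin_3 and the fingers below 0.05 N))))), for 0.5 s.
At the end, for the whole second after the job is handed in: The loose pin is in the reject cup (foot within 30 mm of the cup's axis and less than 25 mm above the bench); the two held pins stand in their blocks, back down to within 3 mm and upright within 0.2 rad; all are released and at rest (((horizontal distance between pin_1 and reject_cup below 0.03 m and height (world z) of pin_1 below 0.025 m and contact force between pin_1 and the fingers below 0.05 N and horizontal distance between pin_2 and block_2 below 0.006 m and z of pin_2 in the frame of block_2 below 0.011 m and angle between each of pin_2, pin_3's own z axis and vertical below 0.2 rad and horizontal distance between pin_3 and block_3 below 0.006 m and z of pin_3 in the frame of block_3 below 0.011 m) or (horizontal distance between pin_1 and block_1 below 0.006 m and z of pin_1 in the frame of block_1 below 0.011 m and angle between each of pin_1, pin_3's own z axis and vertical below 0.2 rad and horizontal distance between pin_2 and reject_cup below 0.03 m and height (world z) of pin_2 below 0.025 m and contact force between pin_2 and the fingers below 0.05 N and horizontal distance between pin_3 and block_3 below 0.006 m and z of pin_3 in the frame of block_3 below 0.011 m) or (horizontal distance between pin_1 and block_1 below 0.006 m and z of pin_1 in the frame of block_1 below 0.011 m and angle between each of pin_1, pin_2's own z axis and vertical below 0.2 rad and horizontal distance between pin_2 and block_2 below 0.006 m and z of pin_2 in the frame of block_2 below 0.011 m and horizontal distance between pin_3 and reject_cup below 0.03 m and height (world z) of pin_3 below 0.025 m and contact force between pin_3 and the fingers below 0.05 N)) and linear speed of each of pin_1, pin_2, pin_3 below 0.02 m/s); the robot touches nothing.
It fails at once if pin 1 is loaded against its block with more than 24 N (contact force between pin_1 and block_1 above 24 N).
It fails at once if pin 2 is loaded against its block with more than 24 N (contact force between pin_2 and block_2 above 24 N).
It fails at once if pin 3 is loaded against its block with more than 24 N (contact force between pin_3 and block_3 above 24 N).
It fails at once if a bystander is moved by more than 20 mm (distance of any of eye_loupe, oil_cup, parts_tin, movement, nose_pliers from where it was at the start of the episode above 0.02 m).
It also fails if it takes over 64 s, if anything falls off the work surface, if the arm or the gripper's body presses on something with over 40 N, if the wrist force passes 120 N, or if a joint passes its speed limit or range.

## Robot

A 7-joint arm with a two-finger parallel gripper is mounted at the origin on a cart in front of the work surface, level with it; the furniture and walls round the work are solid. World frame = base frame: x ahead of the robot, y to its left, z up, the work surface at z = 0. Lengths are in m, angles in rad, forces in N, time in s.
With the tool pointing down it reaches from about 0.425 to 0.875 m from the base axis. Payload 4.7 kg.
Tool frame: the origin (TCP) lies on the centre line of the jaws, within the pads' length; the fingertips stand 17 mm ahead of it and the grasp point (between the pads) lies 2 mm behind it (tips_ahead is the distance from the TCP to the fingertips, in m); z points along the fingers, y is the line along which they close (so a half turn about z gives the same grasp; the last joint's range is limited). The gripper opens to 87 mm and grips with 3 to 60 N. Pads are 19 mm wide; open, the fingers measure 117 mm over their backs; the gripper's body (75 mm by 190 mm) begins 51 mm behind the grasp point.
Start: joints at [1.338, 0.321, -0.07, 1.45, 0.023, 1.371, -0.057], TCP at [0.159, -0.63, 0.24] pointing down, gripper open.
Joint ranges: [-2.86, 2.86], [-0.3, 2.09], [-1.38, 1.24], [0.06, 2.45], [-1.56, 4.7], [0.09, 2.05], [-2.69, 2.69]. Speed limits (rad/s): [2.57, 2.57, 3.14, 3.14, 3.14, 3.14, 3.14].

## Interface

Orientations are given as a unit quaternion [x, y, z, w].
In Python, from workcell import * gives the robot as it stands. The module is installed in compiled form; this text tells all that it offers.
- The arm moves only by the tool jog_arm, never from a script. Its argument "targets" is a list of rows, each an object of numbers: "x", "y", "z": the shift along the tool's x, y, z in cm; "wx", "wy", "wz": the turn, a rotation vector about the tool's x, y, z in rad; "claw": the opening, from 0 (shut) to 1 (fully open). In form: [{"x": .., "y": .., "z": .., "wx": .., "wy": .., "wz": .., "claw": ..}, ...]. A call has 1 to 10 rows; each row is the pose to reach, as a shift and turn from the pose commanded when the call began, along the tool's axes at that moment; what a row does not reach only later rows make up. A row lasts 1/8 s, in which the tool goes at most 62.5 mm and 10.7 degrees, less where a joint would pass 70% of its speed; a pose out of reach is approached as far as the arm can. A call with a gripper value outside its range is refused whole. The fingers move at their own pace and stop on an object; "newtons" is the grip in N (left out, the last holds). Time passes only in rows, so rows that repeat a pose let the fingers close. It gives the time, the measured TCP pose, the force, the opening and the grip force at its end, in the units of the state.
- state(): the state, without advancing time (a new reading comes with each control period).
- capture(name): name is "scene" or "side" or "wrist"; returns the picture (480x640x3 uint8, red, green, blue); there is no depth.
- camera_params(name): a dict with "vfov" (degrees; the focal length in pixels is half the picture's height over the tangent of half this angle, whatever the lens; pixels are square), "cx", "cy" (the principal point, pixels), "R" (3x3) and "t" (3): a world point X has camera coordinates R X + t. Camera axes: x right, y down, z forward; pixel columns grow to the right and rows downward; lengths in m; the calibration is good to about 2 mm. A picture is of the moment at which its call begins: read the wrist's pose just before it. camera_params takes no time and is no camera call; for the wrist camera it gives the pose at the moment of the call.
- sign_off(): hands the job in; it is judged then, once.
Trained networks look in the newest picture that a camera, given by its name, has taken for a name from the list of things; names that differ only in an ending like _2 or _b are one class to them, and where a whole thing is asked for, a point or a joint stands for the part that bears it (a point fixed in the world has none). Each returns a list of dicts, best first, with "score" (0 to 1); they miss things now and then, are a little off and sometimes report something else, mostly with a low value. They report only what shows in the picture. A call takes as long as a camera call. They do not tell look-alikes from the thing itself.
- search_frame(camera, target): "bbox" ([left, top, width, height] in pixels, round what is visible of it).
- landmark_of(camera, target): "at" ([column, row] in pixels: a listed point, or the origin of a listed thing).
The state is a dict: "clock": time; "joint_positions": joint angles; "joint_vel": joint speeds; "joint_efforts": joint torques, N m; "position": TCP position; "tcp_rot": TCP orientation; "wrist_force": force on the tool from outside, world axes, zero at the start; "torque": the same for the moment, N m; "finger_gap": finger opening in m; "grasp_force": force on a finger pad.
Only numpy, scipy, OpenCV 4.12 (cv2) and the standard library are available. Lean on these libraries where they do the work, as an engineer would, in place of code of your own. Each camera call takes 0.05 s, during which the arm holds its last target. There are 200 camera calls.

## Working session

There is one attempt and no reset: what is moved stays moved. The work goes in short steps, Python scripts to look and compute and a tool call to move; the robot and the scene stay as the last step left them, time stands still between calls to the robot, and variables do not carry over. Pictures are saved under pics/ and viewed, at most 10 in all, crops included, and the job is handed in when it is done.

Besides the shell and the picture viewer there is one more tool, called after "Emit:" by a JSON object that holds its "name" and its "arguments", one argument or row to a line. jog_arm: Moves the arm, as the interface text tells. Its arguments: {"type":"object","properties":{"targets":{"type":"array"},"newtons":{"type":"number"}},"required":["targets"]}

```bash
mkdir -p pics; cat > h.py <<'E'
from workcell import *
import numpy as np, cv2
from scipy.spatial.transform import Rotation as Ro
def cam(n):
    c=camera_params(n); f=240/np.tan(np.radians(c["vfov"])/2)
    return c,f
def ray(n,uv,z):
    c,f=cam(n);R=np.array(c["R"]);t=np.array(c["t"])
    d=R.T@np.array([(uv[0]-c["cx"])/f,(uv[1]-c["cy"])/f,1]);o=-R.T@t
    return o+d*(z-o[2])/d[2]
def proj(n,X):
    c,f=cam(n);p=np.array(c["R"])@np.array(X)+np.array(c["t"])
    return [c["cx"]+f*p[0]/p[2],c["cy"]+f*p[1]/p[2]]
def snap(n,name):
    im=capture(n);cv2.imwrite("pics/%s.png"%name,im[:,:,::-1]);return im
E
python3 - <<'E'
from h import *
s=state();print({k:np.round(v,3).tolist() for k,v in s.items()})
for n in("scene","side"):
    snap(n,n); c,f=cam(n); print(n,c,f)
    for t,z in(("block_1",0),("pin_1",0.008),("reject_cup",0)):
        for d in landmark_of(n,t)[:5]: print(t,np.round(d["at"],1),round(d["score"],2),ray(n,d["at"],z).round(4))
E
```

```text
{'clock': 0.0, 'joint_positions': [1.338, 0.322, -0.07, 1.452, 0.023, 1.371, -0.057], 'joint_vel': [0.001, 0.002, -0.001, 0.002, 0.001, -0.001, 0.0], 'joint_efforts': [-0.0, -49.128, -0.404, -31.253, -0.064, 0.044, 0.0], 'position': [0.159, -0.63, 0.238], 'tcp_rot': [0.992, 0.123, -0.0, -0.001], 'wrist_force': [0.124, -0.171, -0.072], 'torque': [0.03, 0.024, 0.061], 'grasp_force': 0.0, 'finger_gap': 0.087}
scene {'vfov': 48.06856326916174, 'cx': 319.84129263463404, 'cy': 232.55346788313997, 'R': array([[ 0.63727572, -0.77056866, -0.01017873],
       [-0.35965391, -0.28570752, -0.88826813],
       [ 0.68156344,  0.56973253, -0.4592125 ]]), 't': array([-0.35264884,  0.2113373 ,  0.78154185])} 538.1819829475465
block_1 [291.4 251.4] 0.92 [0.4724 0.0091 0.    ]
block_1 [409.4 252.3] 0.79 [ 0.6202 -0.1824  0.    ]
block_1 [420.9 305.8] 0.76 [ 0.47   -0.2963  0.    ]
block_1 [364.4 292.5] 0.6 [ 0.4425 -0.1961  0.    ]
block_1 [250.  222.7] 0.57 [0.5125 0.1733 0.    ]
reject_cup [374.8 232.6] 0.68 [ 0.6488 -0.0774  0.    ]
reject_cup [268.6 205.3] 0.4 [0.6079 0.2074 0.    ]
side {'vfov': 44.130077031346694, 'cx': 315.0147632675825, 'cy': 234.7994622704445, 'R': array([[ 0.0155754 , -0.99986664, -0.00491028],
       [-0.87912564, -0.01135472, -0.4764548 ],
       [ 0.4763355 ,  0.01173773, -0.87918526]]), 't': array([-0.05154105,  0.46647474,  0.86690681])} 592.084912740418
block_1 [391.4 202.5] 0.92 [ 0.6046 -0.1909  0.    ]
block_1 [199.9 239.4] 0.86 [0.5185 0.1735 0.    ]
block_1 [283.2 256.5] 0.83 [0.4846 0.015  0.    ]
block_1 [456.8 266.5] 0.76 [ 0.4684 -0.3045  0.    ]
block_1 [396.4 275.3] 0.68 [ 0.4492 -0.1928  0.    ]
pin_1 [398.  270.7] 0.61 [ 0.4547 -0.1951  0.008 ]
pin_1 [285.7 255.6] 0.49 [0.4826 0.0099 0.008 ]
reject_cup [332.1 185.6] 0.67 [ 0.6424 -0.0754 -0.    ]
reject_cup [179.2 191.9] 0.54 [0.6239 0.2258 0.    ]
```

View pics/scene.png

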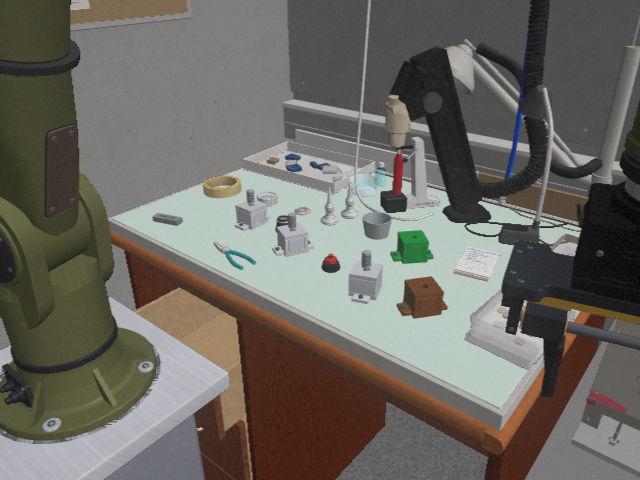

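View pics/side.png

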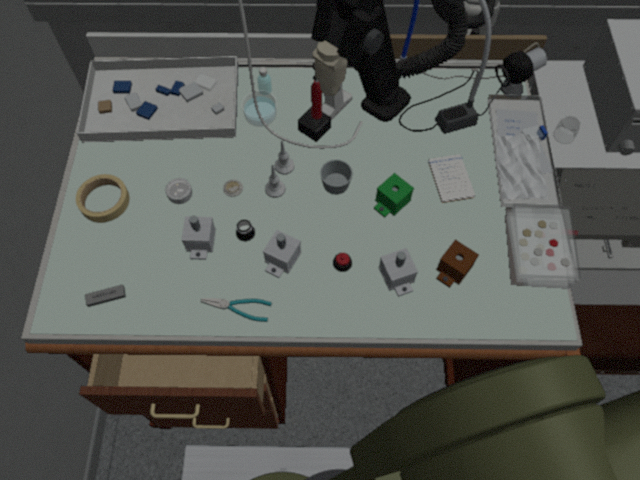

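Side view: grey blocks with pins at about (198,235), (283,250), (399,268). The cup is at (337,177), the loupe at (245,229), the red oil cup at (343,261) and the pliers at (238,307). Scene view: pins at about (251,197), (292,220), (366,258), cup at (377,226).

```bash
python3 - <<'E'
from h import *
rows=[]
for n,pts in(("side",[(197,225),(282,242),(400,260),(337,177)]),("scene",[(251,200),(292,222),(366,262),(377,226)])):
    im=cv2.imread(f"pics/{n}.png"); r=[]
    for u,v in pts:
        c=cv2.resize(im[v-20:v+20,u-20:u+20],(200,200),interpolation=cv2.INTER_CUBIC); 
        for k in range(0,200,50): c[:4,k]=c[k,:4]=(0,0,255)
        r.append(c)
    rows.append(np.hstack(r))
cv2.imwrite("pics/m1.png",np.vstack(rows))
E
```

```text
(no output)
```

View pics/m1.png

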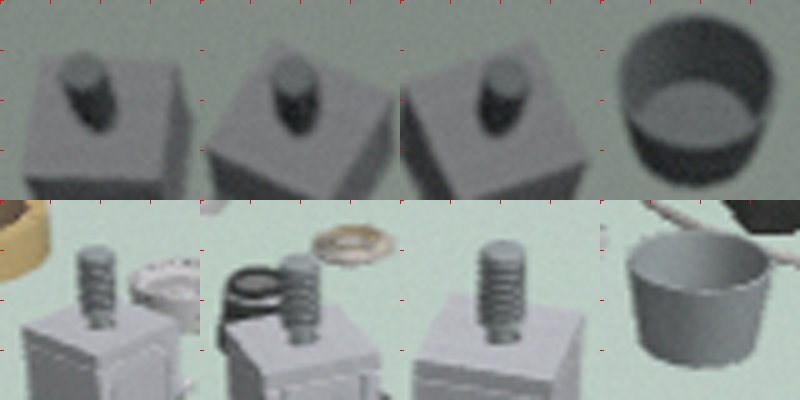

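Top view crops give the pin-head and cup-rim centres in both cameras. I'll triangulate from those.

```bash
python3 - <<'E'
from h import *
from scipy.optimize import least_squares
S=dict(L=((193.8,218.6),(250.2,190.4),.081),M=((281.2,236.4),(291.8,214),.081),R=((401,254.2),(366.6,251.6),.081),cup=((336.3,173),(376.6,218.4),.04))
for k,(a,b,z) in S.items():
    g=lambda X:np.r_[np.array(proj("side",X))-a,np.array(proj("scene",X))-b,]
    r=least_squares(lambda X:g(X),[.5,0,z]); r2=least_squares(lambda p:g([p[0],p[1],z]),[.5,0])
    print(k,r.x.round(4),r.fun.round(1),"fixed z",r2.x.round(4),r2.fun.round(1),ray("side",a,z).round(4),ray("scene",b,z).round(4))
E
```

```text
L [0.5182 0.1705 0.0788] [-0.   0.   0.1 -0. ] fixed z [0.5168 0.1695] [ 0.2  0.1 -0.1 -0.7] [0.517  0.1699 0.081 ] [0.5144 0.1665 0.081 ]
M [0.484  0.0144 0.0795] [-0.1  0.1  0.1 -0.1] fixed z [0.4831 0.014 ] [ 0.1  0.2 -0.  -0.5] [0.4834 0.0142 0.081 ] [0.4813 0.0123 0.081 ]
R [ 0.4523 -0.1915  0.0789] [-0.1  0.2  0.2 -0.1] fixed z [ 0.4511 -0.1918] [ 0.3  0.3 -0.1 -0.8] [ 0.4516 -0.1914  0.081 ] [ 0.4488 -0.1935  0.081 ]
cup [ 0.6467 -0.0824  0.0372] [-0.1  0.2  0.2 -0.1] fixed z [ 0.6445 -0.0831] [ 0.3  0.3 -0.1 -0.9] [ 0.6451 -0.0826  0.04  ] [ 0.641  -0.0856  0.04  ]
```

Emit:
{"name": "jog_arm", "arguments": {
  "targets": [
    {"x":8,"y":-3,"wz":0.05},
    {"x":16,"y":-6,"wz":0.1},
    {"x":24,"y":-9,"wz":0.15},
    {"x":30,"y":-14,"wz":0.2},
    {"x":34,"y":-20,"wz":0.247},
    {"x":34,"y":-26,"wz":0.247},
    {"x":34,"y":-30,"wz":0.247},
    {"x":34,"y":-30,"wz":0.247}
  ]
}}

```text
invalid input at $.targets[0]: expected keys x, y, z, wx, wy, wz, claw
```

Emit:
{"name": "jog_arm", "arguments": {
  "targets": [
    {"x":5,"y":-3,"z":0,"wx":0,"wy":0,"wz":0.04,"claw":1},
    {"x":10,"y":-6.5,"z":0,"wx":0,"wy":0,"wz":0.08,"claw":1},
    {"x":15.5,"y":-10,"z":0,"wx":0,"wy":0,"wz":0.12,"claw":1},
    {"x":21,"y":-13.5,"z":0,"wx":0,"wy":0,"wz":0.16,"claw":1},
    {"x":26.5,"y":-17,"z":0,"wx":0,"wy":0,"wz":0.2,"claw":1},
    {"x":32,"y":-20.5,"z":0,"wx":0,"wy":0,"wz":0.247,"claw":1},
    {"x":38,"y":-24.5,"z":0,"wx":0,"wy":0,"wz":0.247,"claw":1},
    {"x":38,"y":-24.5,"z":0,"wx":0,"wy":0,"wz":0.247,"claw":1}
  ]
}}

```text
clock: 1.4
position: [0.4706, -0.2951, 0.24]
tcp_rot: [1.0, 0.004, 0.001, -0.001]
wrist_force: [-0.2, -1.7, 0.4]
finger_gap: 0.0871
grasp_force: 0.0
```

Emit:
{"name": "jog_arm", "arguments": {
  "targets": [
    {"x":0.5,"y":-5.5,"z":0,"wx":0,"wy":0,"wz":0.008,"claw":1},
    {"x":1,"y":-11,"z":0,"wx":0,"wy":0,"wz":0.008,"claw":1},
    {"x":1.5,"y":-17,"z":0,"wx":0,"wy":0,"wz":0.008,"claw":1},
    {"x":2,"y":-23,"z":0,"wx":0,"wy":0,"wz":0.008,"claw":1},
    {"x":2.6,"y":-29,"z":0,"wx":0,"wy":0,"wz":0.008,"claw":1},
    {"x":3.2,"y":-35,"z":0,"wx":0,"wy":0,"wz":0.008,"claw":1},
    {"x":4,"y":-41,"z":2,"wx":0,"wy":0,"wz":0.008,"claw":1},
    {"x":4.6,"y":-46.5,"z":4,"wx":0,"wy":0,"wz":0.008,"claw":1},
    {"x":4.6,"y":-46.5,"z":6,"wx":0,"wy":0,"wz":0.008,"claw":1},
    {"x":4.6,"y":-46.5,"z":6,"wx":0,"wy":0,"wz":0.008,"claw":1}
  ]
}}

```text
clock: 2.65
position: [0.5123, 0.1651, 0.1781]
tcp_rot: [1.0, -0.003, -0.002, 0.0]
wrist_force: [0.2, -0.7, 0.4]
finger_gap: 0.087
grasp_force: 0.0
```

```bash
python3 - <<'E'
from h import *
s=state();print(s["position"],s["tcp_rot"],s["clock"])
print(proj("wrist",[.517,.17,.081]), proj("wrist",[.517,.17,0]))
snap("wrist","w1")
for t in ("pin_1","block_1"):
    for d in landmark_of("wrist",t): print(t,d, ray("wrist",d["at"],0.008 if t[0]=="p" else 0).round(4))
E
```

```text
[0.51232297 0.16508835 0.17810982] [ 9.99992643e-01 -3.45294740e-03 -1.62624412e-03  3.82912489e-04] 2.65
[np.float64(313.9180357886149), np.float64(236.9588626718173)] [np.float64(315.2433902858495), np.float64(207.64630599422227)]
pin_1 {'at': [309.1, 207.1], 'score': 0.87} [0.5212 0.1742 0.008 ]
block_1 {'at': [494.1, 246.6], 'score': 0.83} [0.4828 0.0145 0.    ]
block_1 {'at': [310.9, 207.3], 'score': 0.58} [0.5196 0.1728 0.    ]
```

View pics/w1.png

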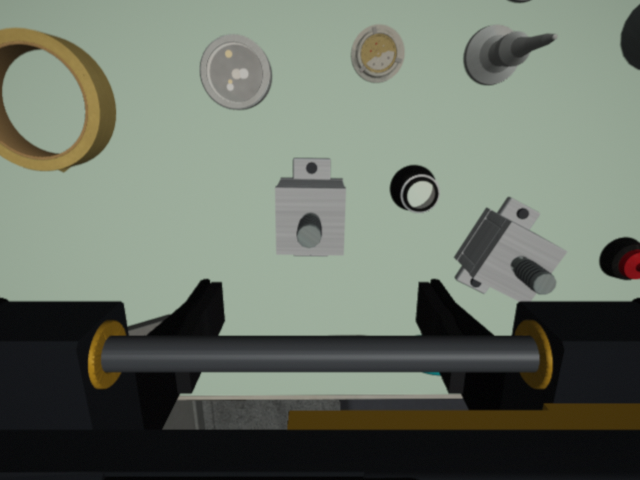

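The wrist view shows the left pin's head centre at (309,235.5) and the middle pin's head at (543,281). The block is square to the jaws.

```bash
python3 - <<'E'
from h import *
s=state();p=s["position"];print(p.round(4),s["wrist_force"].round(2))
for a in ((309,235.5),(543,281)):
  X=ray("wrist",a,.081);print(X.round(4), Ro.from_quat(s["tcp_rot"]).inv().apply(X-p).round(4))
E
```

```text
[0.5142 0.1642 0.1804] [-0.37 -0.61 -0.22]
[0.5197 0.1723 0.081 ] [ 0.0052 -0.0082  0.0994]
[0.4859 0.0159 0.081 ] [-0.0269  0.1485  0.0994]
```

Emit:
{"name": "jog_arm", "arguments": {
  "targets": [
    {"x":0.5,"y":-0.75,"z":2,"wx":0,"wy":0,"wz":0,"claw":1},
    {"x":0.5,"y":-0.75,"z":6,"wx":0,"wy":0,"wz":0,"claw":1},
    {"x":0.5,"y":-0.75,"z":9,"wx":0,"wy":0,"wz":0,"claw":0.7},
    {"x":0.5,"y":-0.75,"z":11,"wx":0,"wy":0,"wz":0,"claw":0.5},
    {"x":0.5,"y":-0.75,"z":11,"wx":0,"wy":0,"wz":0,"claw":0.4},
    {"x":0.5,"y":-0.75,"z":11,"wx":0,"wy":0,"wz":0,"claw":0.4}
  ]
}}

```text
clock: 3.55
position: [0.5197, 0.1728, 0.0709]
tcp_rot: [1.0, -0.004, 0.001, -0.0]
wrist_force: [0.2, -0.3, 0.3]
finger_gap: 0.0549
grasp_force: 0.0
```

```bash
python3 - <<'E'
from h import *
P=[]
for i in range(5):
    s=state();P.append(np.r_[s["position"],s["wrist_force"]])
    im=snap("wrist","w2")
print(np.array(P).round(4));print(s["tcp_rot"].round(4),s["finger_gap"],s["clock"])
p=s["position"];print(proj("wrist",p),proj("wrist",[p[0],p[1],.081]))
print(proj("wrist",p+[0,.0175,0]),proj("wrist",p-[0,.0175,0]))
E
```

```text
[[ 5.1970e-01  1.7280e-01  7.0900e-02  1.9940e-01 -3.2520e-01  3.0550e-01]
 [ 5.1970e-01  1.7280e-01  7.1000e-02  2.9860e-01 -5.3850e-01 -6.1300e-02]
 [ 5.1970e-01  1.7280e-01  7.1000e-02 -8.0000e-04 -6.3920e-01  2.4630e-01]
 [ 5.1950e-01  1.7280e-01  7.0800e-02  1.6470e-01  7.3670e-01 -1.7270e-01]
 [ 5.1930e-01  1.7270e-01  7.0600e-02  1.6310e-01 -1.6100e-02  1.0834e+00]]
[ 1.0e+00 -4.1e-03  1.0e-03 -1.0e-04] 0.039706336483576375 3.75
[np.float64(322.60429179286575), np.float64(318.7958245371436)] [np.float64(322.77448644328206), np.float64(332.09666801578146)]
[np.float64(280.1408193039106), np.float64(319.15367830383116)] [np.float64(365.0959068235928), np.float64(318.43773360392225)]
```

View pics/w2.png

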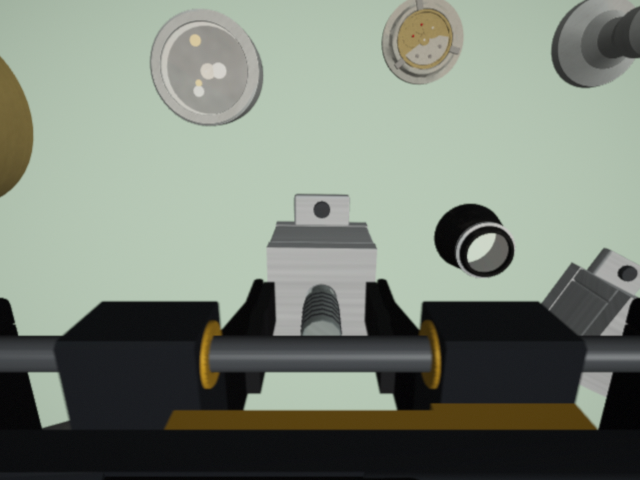

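The pin (column ~321) is centred between the jaws (mid ~320), so I'll close.

Emit:
{"name": "jog_arm", "arguments": {
  "newtons": 45,
  "targets": [
    {"x":0,"y":0,"z":0,"wx":0,"wy":0,"wz":0,"claw":0.1},
    {"x":0,"y":0,"z":0,"wx":0,"wy":0,"wz":0,"claw":0},
    {"x":0,"y":0,"z":0,"wx":0,"wy":0,"wz":0,"claw":0},
    {"x":0,"y":0,"z":0,"wx":0,"wy":0,"wz":0,"claw":0}
  ]
}}

```text
clock: 4.3
position: [0.5186, 0.1725, 0.0695]
tcp_rot: [1.0, -0.004, -0.0, 0.0]
wrist_force: [-0.6, -1.0, 1.5]
finger_gap: 0.0149
grasp_force: 45.0
```

Emit:
{"name": "jog_arm", "arguments": {
  "targets": [
    {"x":0,"y":0,"z":-0.1,"wx":0,"wy":0,"wz":0,"claw":0},
    {"x":0,"y":0,"z":-0.2,"wx":0,"wy":0,"wz":0,"claw":0},
    {"x":0,"y":0,"z":-0.2,"wx":0,"wy":0,"wz":0,"claw":0}
  ]
}}

```text
clock: 4.68
position: [0.5186, 0.1726, 0.0716]
tcp_rot: [1.0, -0.004, 0.0, 0.0]
wrist_force: [0.3, -0.5, 0.6]
finger_gap: 0.0151
grasp_force: 45.0
```

Emit:
{"name": "jog_arm", "arguments": {
  "targets": [
    {"x":0,"y":0,"z":-0.1,"wx":0,"wy":0,"wz":0,"claw":0},
    {"x":0,"y":0,"z":-0.2,"wx":0,"wy":0,"wz":0,"claw":0},
    {"x":0,"y":0,"z":-0.2,"wx":0,"wy":0,"wz":0,"claw":0}
  ]
}}

```text
clock: 5.05
position: [0.5183, 0.1724, 0.073]
tcp_rot: [1.0, -0.004, -0.0, -0.0]
wrist_force: [0.9, 1.3, -6.0]
finger_gap: 0.015
grasp_force: 45.0
```

Emit:
{"name": "jog_arm", "arguments": {
  "targets": [
    {"x":0,"y":0,"z":-0.08,"wx":0,"wy":0,"wz":0,"claw":0},
    {"x":0,"y":0,"z":-0.16,"wx":0,"wy":0,"wz":0,"claw":0},
    {"x":0,"y":0,"z":-0.16,"wx":0,"wy":0,"wz":0,"claw":0}
  ]
}}

```text
clock: 5.42
position: [0.5182, 0.1724, 0.0745]
tcp_rot: [1.0, -0.004, -0.0, 0.0]
wrist_force: [2.3, 2.0, -11.8]
finger_gap: 0.0148
grasp_force: 45.0
```

```bash
cat > f.py <<'E'
from h import *
F=[]
for i in range(4):
    s=state();F.append(np.r_[s["wrist_force"],s["position"]]);capture("side")
F=np.array(F);print(F.mean(0).round(4),F[:,2].round(1),s["clock"])
E
python3 f.py
```

```text
[  2.1304   0.9938 -11.5856   0.5181   0.1724   0.0745] [-11.8 -10.5 -11.9 -12.2] 5.575
```

Steady at about 11.6 N. I'll hold for a second, then lower.

Emit:
{"name": "jog_arm", "arguments": {
  "targets": [
    {"x":0,"y":0,"z":0,"wx":0,"wy":0,"wz":0,"claw":0},
    {"x":0,"y":0,"z":0,"wx":0,"wy":0,"wz":0,"claw":0},
    {"x":0,"y":0,"z":0,"wx":0,"wy":0,"wz":0,"claw":0},
    {"x":0,"y":0,"z":0,"wx":0,"wy":0,"wz":0,"claw":0},
    {"x":0,"y":0,"z":0,"wx":0,"wy":0,"wz":0,"claw":0},
    {"x":0,"y":0,"z":0,"wx":0,"wy":0,"wz":0,"claw":0},
    {"x":0,"y":0,"z":0.2,"wx":0,"wy":0,"wz":0,"claw":0},
    {"x":0,"y":0,"z":0.4,"wx":0,"wy":0,"wz":0,"claw":0},
    {"x":0,"y":0,"z":0.54,"wx":0,"wy":0,"wz":0,"claw":0},
    {"x":0,"y":0,"z":0.54,"wx":0,"wy":0,"wz":0,"claw":0}
  ]
}}

```text
clock: 6.88
position: [0.5197, 0.173, 0.0709]
tcp_rot: [1.0, -0.004, 0.001, -0.0]
wrist_force: [0.8, 0.1, -0.4]
finger_gap: 0.0149
grasp_force: 45.0
```

Emit:
{"name": "jog_arm", "arguments": {
  "targets": [
    {"x":0,"y":0,"z":0,"wx":0,"wy":0,"wz":0,"claw":0},
    {"x":0,"y":0,"z":0,"wx":0,"wy":0,"wz":0,"claw":0},
    {"x":0,"y":0,"z":0,"wx":0,"wy":0,"wz":0,"claw":0}
  ]
}}

```text
clock: 7.25
position: [0.5186, 0.1725, 0.0698]
tcp_rot: [1.0, -0.004, 0.0, 0.0]
wrist_force: [0.5, 0.3, -0.3]
finger_gap: 0.0149
grasp_force: 45.0
```

Emit:
{"name": "jog_arm", "arguments": {
  "targets": [
    {"x":0,"y":0,"z":0,"wx":0,"wy":0,"wz":0,"claw":0.3},
    {"x":0,"y":0,"z":0,"wx":0,"wy":0,"wz":0,"claw":0.5},
    {"x":0,"y":0,"z":0,"wx":0,"wy":0,"wz":0,"claw":0.7},
    {"x":0,"y":0,"z":-3,"wx":0,"wy":0,"wz":0,"claw":0.7},
    {"x":0,"y":0,"z":-7,"wx":0,"wy":0,"wz":0,"claw":0.7},
    {"x":-1,"y":4,"z":-7,"wx":0,"wy":0,"wz":0,"claw":0.7},
    {"x":-2,"y":9,"z":-7,"wx":0,"wy":0,"wz":0,"claw":0.7},
    {"x":-3.25,"y":14,"z":-7,"wx":0,"wy":0,"wz":0,"claw":0.7},
    {"x":-3.25,"y":15.7,"z":-7,"wx":0,"wy":0,"wz":0,"claw":0.7},
    {"x":-3.25,"y":15.7,"z":-7,"wx":0,"wy":0,"wz":0,"claw":0.7}
  ]
}}

```text
clock: 8.5
position: [0.4848, 0.0143, 0.1398]
tcp_rot: [1.0, -0.006, 0.0, 0.0]
wrist_force: [0.2, -0.1, 0.1]
finger_gap: 0.0611
grasp_force: 0.0
```

Emit:
{"name": "jog_arm", "arguments": {
  "targets": [
    {"x":0,"y":0,"z":3.5,"wx":0,"wy":0,"wz":0,"claw":0.7},
    {"x":0,"y":0,"z":6.9,"wx":0,"wy":0,"wz":0,"claw":0.6},
    {"x":0,"y":0,"z":6.9,"wx":0,"wy":0,"wz":0,"claw":0.45},
    {"x":0,"y":0,"z":6.9,"wx":0,"wy":0,"wz":0,"claw":0.45},
    {"x":0,"y":0,"z":6.9,"wx":0,"wy":0,"wz":0,"claw":0.45}
  ]
}}

```text
clock: 9.12
position: [0.4861, 0.0163, 0.0723]
tcp_rot: [1.0, -0.004, 0.001, 0.0]
wrist_force: [-0.4, -0.2, 1.1]
finger_gap: 0.0402
grasp_force: 0.0
```

```bash
python3 - <<'E'
from h import *
im=snap("wrist","w3");s=state();p=s["position"];print(p.round(4),s["tcp_rot"].round(4),s["finger_gap"])
print(proj("wrist",[p[0],p[1],.081]))
w=cv2.imread("pics/w3.png")[230:420,180:460];sd=capture("side")[:,:,::-1][200:295,170:310]
cv2.imwrite("pics/m3.png",np.vstack([cv2.resize(w,(560,380)),cv2.resize(sd,(324,220)) if 0 else cv2.copyMakeBorder(cv2.resize(sd,(324,220)),0,0,0,236,0)]))
E
```

```text
[0.4859 0.0161 0.0721] [ 1.0e+00 -3.9e-03  1.3e-03  2.0e-04] 0.03952454662907447
[np.float64(322.9075394517807), np.float64(330.1174502265237)]
```

View pics/m3.png

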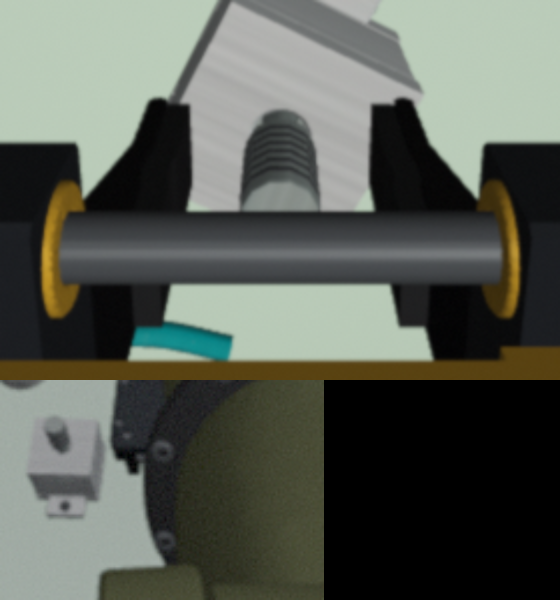

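The pin (column 281 of the crop) sits centred between the jaws (190 and 370), and the left pin stands in its block. Gripping and lifting.

Emit:
{"name": "jog_arm", "arguments": {
  "newtons": 45,
  "targets": [
    {"x":0,"y":0,"z":0,"wx":0,"wy":0,"wz":0,"claw":0.1},
    {"x":0,"y":0,"z":0,"wx":0,"wy":0,"wz":0,"claw":0},
    {"x":0,"y":0,"z":0,"wx":0,"wy":0,"wz":0,"claw":0},
    {"x":0,"y":0,"z":0,"wx":0,"wy":0,"wz":0,"claw":0}
  ]
}}

```text
clock: 9.72
position: [0.4848, 0.0158, 0.0707]
tcp_rot: [1.0, -0.004, -0.0, 0.0]
wrist_force: [-0.5, -0.1, 0.3]
finger_gap: 0.0147
grasp_force: 45.0
```

Emit:
{"name": "jog_arm", "arguments": {
  "targets": [
    {"x":0,"y":0,"z":-0.1,"wx":0,"wy":0,"wz":0,"claw":0},
    {"x":0,"y":0,"z":-0.2,"wx":0,"wy":0,"wz":0,"claw":0},
    {"x":0,"y":0,"z":-0.2,"wx":0,"wy":0,"wz":0,"claw":0}
  ]
}}

```text
clock: 10.1
position: [0.4848, 0.0158, 0.0728]
tcp_rot: [1.0, -0.004, 0.0, 0.0]
wrist_force: [-0.1, -0.4, -0.7]
finger_gap: 0.0146
grasp_force: 45.0
```

Emit:
{"name": "jog_arm", "arguments": {
  "targets": [
    {"x":0,"y":0,"z":-0.1,"wx":0,"wy":0,"wz":0,"claw":0},
    {"x":0,"y":0,"z":-0.2,"wx":0,"wy":0,"wz":0,"claw":0},
    {"x":0,"y":0,"z":-0.2,"wx":0,"wy":0,"wz":0,"claw":0}
  ]
}}

```text
clock: 10.48
position: [0.4848, 0.0158, 0.0748]
tcp_rot: [1.0, -0.004, 0.0, 0.0]
wrist_force: [-0.4, -0.2, -0.3]
finger_gap: 0.0148
grasp_force: 45.0
```

Emit:
{"name": "jog_arm", "arguments": {
  "targets": [
    {"x":0,"y":0,"z":-0.1,"wx":0,"wy":0,"wz":0,"claw":0},
    {"x":0,"y":0,"z":-0.2,"wx":0,"wy":0,"wz":0,"claw":0},
    {"x":0,"y":0,"z":-0.2,"wx":0,"wy":0,"wz":0,"claw":0}
  ]
}}

```text
clock: 10.85
position: [0.4849, 0.0158, 0.0769]
tcp_rot: [1.0, -0.004, 0.0, 0.0]
wrist_force: [0.4, -0.6, -0.4]
finger_gap: 0.0147
grasp_force: 45.0
```

Emit:
{"name": "jog_arm", "arguments": {
  "targets": [
    {"x":0,"y":0,"z":-0.1,"wx":0,"wy":0,"wz":0,"claw":0},
    {"x":0,"y":0,"z":-0.2,"wx":0,"wy":0,"wz":0,"claw":0},
    {"x":0,"y":0,"z":-0.2,"wx":0,"wy":0,"wz":0,"claw":0}
  ]
}}

```text
clock: 11.22
position: [0.4848, 0.0158, 0.0788]
tcp_rot: [1.0, -0.004, 0.0, 0.0]
wrist_force: [0.8, 0.5, -0.2]
finger_gap: 0.0146
grasp_force: 45.0
```

Emit:
{"name": "jog_arm", "arguments": {
  "targets": [
    {"x":0,"y":0,"z":-0.1,"wx":0,"wy":0,"wz":0,"claw":0},
    {"x":0,"y":0,"z":-0.2,"wx":0,"wy":0,"wz":0,"claw":0},
    {"x":0,"y":0,"z":-0.2,"wx":0,"wy":0,"wz":0,"claw":0}
  ]
}}

```text
clock: 11.6
position: [0.4848, 0.0158, 0.0808]
tcp_rot: [1.0, -0.004, 0.0, 0.0]
wrist_force: [0.8, -0.1, -0.2]
finger_gap: 0.0146
grasp_force: 45.0
```

No catch after 10 mm of travel, so the middle pin is the loose one. Extracting it and carrying it over the cup.

Emit:
{"name": "jog_arm", "arguments": {
  "targets": [
    {"x":0,"y":0,"z":-2,"wx":0,"wy":0,"wz":0,"claw":0},
    {"x":0,"y":0,"z":-4,"wx":0,"wy":0,"wz":0,"claw":0},
    {"x":0,"y":0,"z":-6.5,"wx":0,"wy":0,"wz":0,"claw":0},
    {"x":1,"y":1,"z":-8,"wx":0,"wy":0,"wz":0,"claw":0},
    {"x":4,"y":3.5,"z":-8,"wx":0,"wy":0,"wz":0,"claw":0},
    {"x":8,"y":6,"z":-8,"wx":0,"wy":0,"wz":0,"claw":0},
    {"x":12,"y":8.5,"z":-8,"wx":0,"wy":0,"wz":0,"claw":0},
    {"x":15,"y":9.6,"z":-8,"wx":0,"wy":0,"wz":0,"claw":0},
    {"x":16.3,"y":9.6,"z":-8,"wx":0,"wy":0,"wz":0,"claw":0},
    {"x":16.3,"y":9.6,"z":-8,"wx":0,"wy":0,"wz":0,"claw":0}
  ]
}}

```text
clock: 12.85
position: [0.6469, -0.0802, 0.1603]
tcp_rot: [1.0, -0.003, -0.001, -0.001]
wrist_force: [-0.1, 0.2, -1.5]
finger_gap: 0.0151
grasp_force: 45.0
```

```bash
python3 - <<'E'
from h import *
im=snap("wrist","w4");s=state();p=s["position"];print(p.round(4),s["tcp_rot"].round(4),s["finger_gap"],s["clock"])
print(proj("wrist",[p[0],p[1],.04]),proj("wrist",[.647,-.081,.04]))
sc=capture("scene")[:,:,::-1];sd=capture("side")[:,:,::-1]
w=cv2.resize(cv2.imread("pics/w4.png"),(400,300))
cv2.imwrite("pics/m4.png",np.vstack([np.hstack([cv2.resize(sc[100:325,200:500],(400,300)),cv2.resize(sd[70:295,180:480],(400,300))]),np.hstack([w,w*0])]))
for n in("wrist",):print([ (d["at"],d["score"]) for d in landmark_of(n,"reject_cup")])
E
```

```text
[ 0.6463 -0.08    0.1605] [ 1.0e+00 -3.2e-03 -6.0e-04 -4.0e-04] 0.01465768951051136 12.9
[np.float64(321.6861341088422), np.float64(233.52169687755497)] [np.float64(323.0854006921987), np.float64(232.5629620446034)]
[]
```

View pics/m4.png

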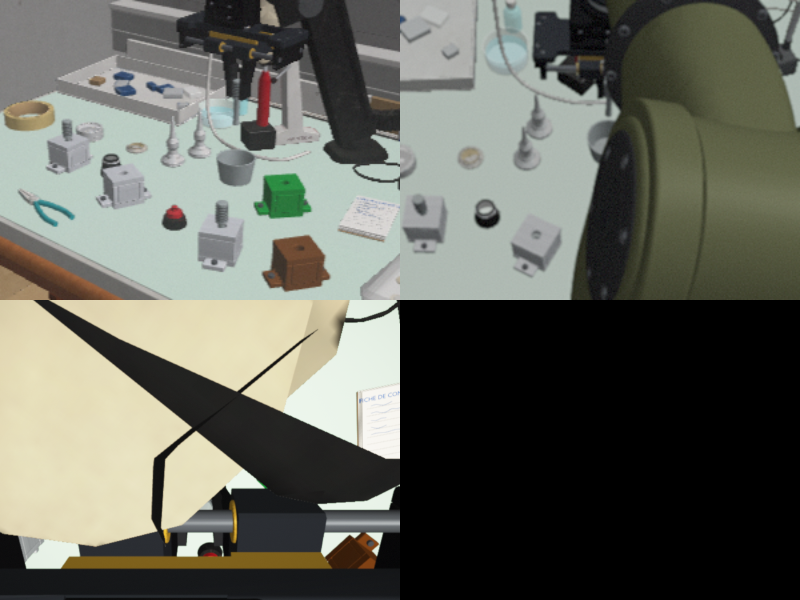

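The scene crop shows the gripper over the cup with the pin hanging down. The wrist view is mostly filled by the beige microscope head, so I'll check clearance before descending.

```bash
python3 - <<'E'
from h import *
from scipy.optimize import least_squares
def tri(a,b):
    r=least_squares(lambda X:np.r_[np.array(proj("side",X))-a,np.array(proj("scene",X))-b],[.7,0,.2]);print(r.x.round(3),r.fun.round(1))
tri((325,46),(393,98)); tri((329,108),(398,146))
c,_=cam("wrist");R=np.array(c["R"]);print("cam",(-R.T@c["t"]).round(3),R.round(2).tolist())
a=cv2.imread("pics/scene.png")[80:220,340:480];b=cv2.imread("pics/side.png")[30:170,270:410]
c=cv2.imread("pics/w4.png")
s=capture("scene")[:,:,::-1][60:260,300:500]
cv2.imwrite("pics/m5.png",np.vstack([np.hstack([cv2.resize(a,(400,400),interpolation=2),cv2.resize(b,(400,400),interpolation=2)]),np.hstack([cv2.resize(s,(200,200)),np.zeros((200,600,3),np.uint8)])]))
cv2.imwrite("pics/m5.png",np.hstack([cv2.resize(a,(400,400),interpolation=2),cv2.resize(s,(400,400),interpolation=2)]))
cv2.imwrite("pics/m6.png",np.vstack([cv2.imread("pics/m5.png")[:, :],]))
print(state()["wrist_force"])
E
```

```text
[ 0.732 -0.057  0.277] [-0.7  0.8  1.2 -0.7]
[ 0.704 -0.074  0.173] [ 4.2 -5.2 -6.9  4.1]
cam [ 0.728 -0.08   0.308] [[-0.01, -1.0, 0.0], [-0.96, 0.01, 0.3], [-0.3, 0.0, -0.96]]
[ 0.0046097  -0.7562853   0.04890748]
```

View pics/m5.png

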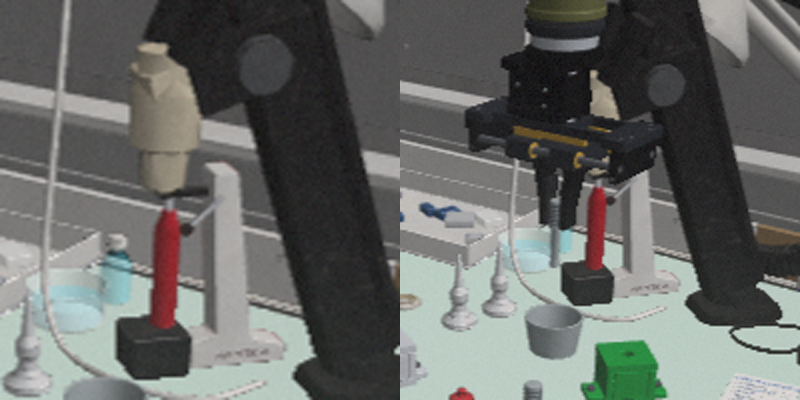

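The head (around x≈0.73, z≈0.18–0.28) sits right under the wrist camera. Instead of descending vertically I'll tilt the tool back 0.4 rad so the gripper top leans away from it, and feed the pin foot into the cup at that angle.

Emit:
{"name": "jog_arm", "arguments": {
  "targets": [
    {"x":-0.7,"y":0,"z":0,"wx":0,"wy":0.1,"wz":0,"claw":0},
    {"x":-1.4,"y":0.1,"z":0,"wx":0,"wy":0.25,"wz":0,"claw":0},
    {"x":-2.1,"y":0.1,"z":0,"wx":0,"wy":0.4,"wz":0,"claw":0},
    {"x":-2.1,"y":0.1,"z":0,"wx":0,"wy":0.4,"wz":0,"claw":0},
    {"x":-2.1,"y":0.1,"z":2,"wx":0,"wy":0.4,"wz":0,"claw":0},
    {"x":-2.1,"y":0.1,"z":4,"wx":0,"wy":0.4,"wz":0,"claw":0},
    {"x":-2.1,"y":0.1,"z":4.5,"wx":0,"wy":0.4,"wz":0,"claw":0},
    {"x":-2.1,"y":0.1,"z":4.5,"wx":0,"wy":0.4,"wz":0,"claw":0},
    {"x":-2.1,"y":0.1,"z":4.5,"wx":0,"wy":0.4,"wz":0,"claw":0}
  ]
}}

```text
clock: 14.22
position: [0.627, -0.0823, 0.1169]
tcp_rot: [0.98, -0.004, 0.199, 0.001]
wrist_force: [0.4, 0.3, -1.0]
finger_gap: 0.0151
grasp_force: 45.0
```

```bash
python3 - <<'E'
from h import *
s=state();p=s["position"];R=Ro.from_quat(s["tcp_rot"]).as_matrix();print(p.round(4),R[:,2].round(3),s["joint_positions"].round(2),s["wrist_force"].round(1))
foot=p+R[:,2]*.063;print("foot",foot.round(4),proj("scene",foot),proj("wrist",foot),proj("wrist",[.647,-.081,.04]))
a=capture("scene")[:,:,::-1][130:270,310:450];b=capture("wrist")[:,:,::-1]
cv2.imwrite("pics/m7.png",np.hstack([cv2.resize(a,(400,400),interpolation=2),cv2.copyMakeBorder(cv2.resize(b,(400,300)),0,100,0,0,0)]))
E
```

```text
[ 0.627  -0.0823  0.1169] [ 0.391 -0.003 -0.92 ] [ 0.73  0.18 -0.66  1.98  0.13  0.62 -1.57] [ 0.4  0.3 -1. ]
foot [ 0.6517 -0.0825  0.0589] [np.float64(378.54589329122325), np.float64(208.33927291765247)] [np.float64(321.84420345665075), np.float64(264.636997033548)] [np.float64(319.28133183013784), np.float64(273.1716281691975)]
```

View pics/m7.png

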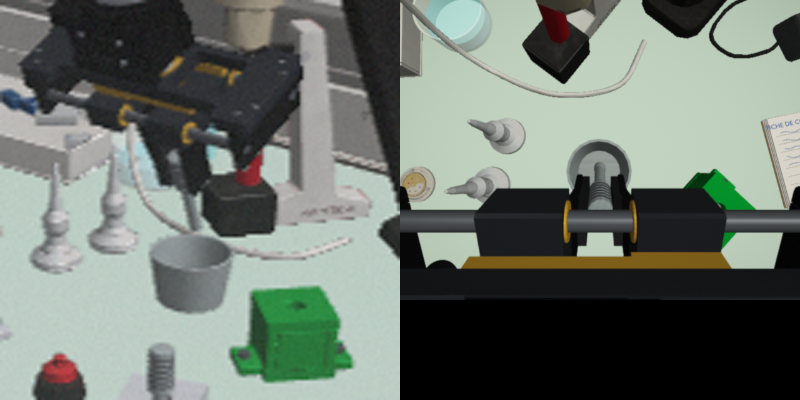

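The cup rim centre in the wrist view (~(320,275) full scale) matches the prediction, and the pin foot is over it. Lowering and releasing.

Emit:
{"name": "jog_arm", "arguments": {
  "targets": [
    {"x":-0.65,"y":0,"z":1.5,"wx":0,"wy":0,"wz":0,"claw":0},
    {"x":-1.3,"y":0,"z":3,"wx":0,"wy":0,"wz":0,"claw":0},
    {"x":-1.9,"y":0,"z":4.4,"wx":0,"wy":0,"wz":0,"claw":0},
    {"x":-1.9,"y":0,"z":4.4,"wx":0,"wy":0,"wz":0,"claw":0},
    {"x":-1.9,"y":0,"z":4.4,"wx":0,"wy":0,"wz":0,"claw":0},
    {"x":-1.9,"y":0,"z":4.4,"wx":0,"wy":0,"wz":0,"claw":0}
  ]
}}

```text
clock: 15.08
position: [0.6261, -0.0824, 0.0684]
tcp_rot: [0.98, -0.004, 0.199, 0.001]
wrist_force: [0.3, -1.0, -0.6]
finger_gap: 0.0152
grasp_force: 45.0
```

Emit:
{"name": "jog_arm", "arguments": {
  "targets": [
    {"x":0,"y":0,"z":0,"wx":0,"wy":0,"wz":0,"claw":0.2},
    {"x":0,"y":0,"z":0,"wx":0,"wy":0,"wz":0,"claw":0.4},
    {"x":0,"y":0,"z":0,"wx":0,"wy":0,"wz":0,"claw":0.6},
    {"x":0,"y":0,"z":0,"wx":0,"wy":0,"wz":0,"claw":0.6},
    {"x":0,"y":0,"z":0,"wx":0,"wy":0,"wz":0,"claw":0.6},
    {"x":0,"y":0,"z":-2,"wx":0,"wy":0,"wz":0,"claw":0.7},
    {"x":0,"y":0,"z":-5,"wx":0,"wy":0,"wz":0,"claw":0.7},
    {"x":0,"y":0,"z":-9,"wx":0,"wy":0,"wz":0,"claw":0.7},
    {"x":0,"y":0,"z":-9,"wx":0,"wy":0,"wz":0,"claw":0.7},
    {"x":0,"y":0,"z":-9,"wx":0,"wy":0,"wz":0,"claw":0.7}
  ]
}}

```text
clock: 16.32
position: [0.5903, -0.0823, 0.1503]
tcp_rot: [0.98, -0.004, 0.198, 0.001]
wrist_force: [-0.1, -0.3, -0.8]
finger_gap: 0.0611
grasp_force: 0.0
```

```bash
python3 - <<'E'
from h import *
s=state();p=s["position"];print(p.round(4),s["tcp_rot"].round(4),s["clock"])
for n in("scene","wrist"):
    im=snap(n,n+"9")
    for d in landmark_of(n,"pin_1"): print(n,np.round(d["at"]),round(d["score"],2),ray(n,d["at"],.008).round(3))
print(proj("scene",[.647,-.081,.02]),proj("wrist",[.647,-.081,.02]))
a=cv2.imread("pics/scene9.png")[140:300,310:470];b=cv2.imread("pics/wrist9.png")
cv2.imwrite("pics/m8.png",np.hstack([cv2.resize(a,(400,400),interpolation=2),cv2.copyMakeBorder(cv2.resize(b,(400,300)),0,100,0,0,0)]))
E
```

```text
[ 0.5903 -0.0823  0.1503] [ 0.9801 -0.0041  0.1984  0.0011] 16.325
scene [253. 220.] 0.69 [0.514 0.163 0.008]
scene [378. 232.] 0.48 [ 0.641 -0.09   0.008]
wrist [323. 216.] 0.58 [ 0.655 -0.083  0.008]
[np.float64(376.04010705809566), np.float64(225.1843130689461)] [np.float64(319.8781116089922), np.float64(223.5168837441417)]
```

View pics/m8.png

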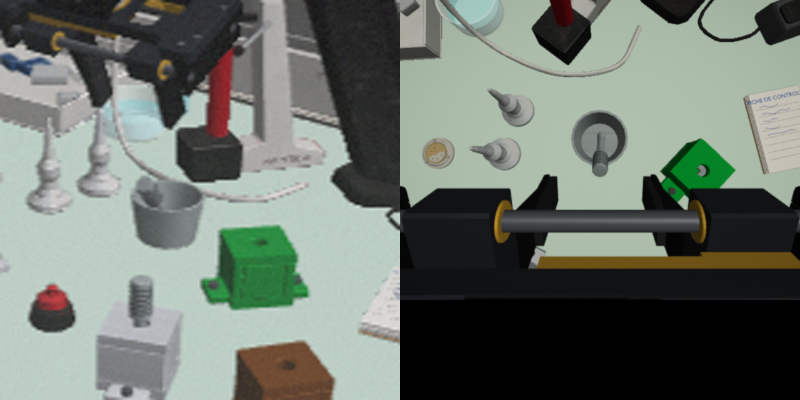

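The pin leans inside the cup (crop (155,190); wrist (600,150)) and is released. Now to the right pin.

Emit:
{"name": "jog_arm", "arguments": {
  "targets": [
    {"x":-2,"y":1.5,"z":-0.8,"wx":0,"wy":-0.1,"wz":0,"claw":0.7},
    {"x":-5,"y":4.5,"z":-1.9,"wx":0,"wy":-0.2,"wz":0,"claw":0.7},
    {"x":-8,"y":7,"z":-3,"wx":0,"wy":-0.3,"wz":0,"claw":0.7},
    {"x":-11,"y":9.5,"z":-4.2,"wx":0,"wy":-0.4,"wz":0,"claw":0.7},
    {"x":-12.8,"y":10.9,"z":-4.9,"wx":0,"wy":-0.4,"wz":0,"claw":0.7},
    {"x":-12.8,"y":10.9,"z":-4.9,"wx":0,"wy":-0.4,"wz":0,"claw":0.7},
    {"x":-12.8,"y":10.9,"z":-4.9,"wx":0,"wy":-0.4,"wz":0,"claw":0.7},
    {"x":-12.8,"y":10.9,"z":-4.9,"wx":0,"wy":-0.4,"wz":0,"claw":0.7}
  ]
}}

```text
clock: 17.52
position: [0.4534, -0.1889, 0.146]
tcp_rot: [1.0, -0.003, 0.0, -0.0]
wrist_force: [-0.1, 0.6, -0.4]
finger_gap: 0.0607
grasp_force: 0.0
```

```bash
python3 - <<'E'
from h import *
for i in range(2):
    s=state();p=s["position"];q=Ro.from_quat(s["tcp_rot"])
    snap("wrist","wr%d"%i)
    for t,z in(("pin_1",.008),("block_1",0)):
        for d in landmark_of("wrist",t)[:3]: print(t,np.round(d["at"]),round(d["score"],2),ray("wrist",d["at"],z).round(4))
print(p.round(4),s["tcp_rot"].round(4)); 
X=[.453,-.190];print(q.inv().apply(np.r_[X,.0705]-p).round(4))
print(proj("wrist",[*X,.081]))
# pin head: detect circle around prediction
g=cv2.cvtColor(cv2.imread("pics/wr1.png"),6);u,v=map(int,proj("wrist",[*X,.081]));w=g[v-30:v+30,u-30:u+30]
c=cv2.HoughCircles(cv2.GaussianBlur(cv2.resize(w,(240,240),interpolation=2),(5,5),1),3,1,20,param1=60,param2=15,minRadius=35,maxRadius=70)
if c is not None:
    for x,y,r in c[0][:4]:
        uv=(u-30+x/4,v-30+y/4);print(np.round(uv,1),r/4,ray("wrist",uv,.081).round(4))
E
```

```text
pin_1 [327. 229.] 0.64 [ 0.4513 -0.1931  0.008 ]
block_1 [467. 206.] 0.88 [ 0.4661 -0.2992  0.    ]
block_1 [ 42. 189.] 0.8 [0.4816 0.0183 0.    ]
block_1 [322. 229.] 0.75 [ 0.4494 -0.1901  0.    ]
pin_1 [325. 230.] 0.73 [ 0.4502 -0.1921  0.008 ]
block_1 [ 44. 188.] 0.76 [0.4827 0.0157 0.    ]
block_1 [322. 230.] 0.75 [ 0.4482 -0.1903  0.    ]
[ 0.4531 -0.1894  0.146 ] [ 1.0e+00 -3.5e-03  1.0e-04 -0.0e+00]
[-0.0001  0.0006  0.0755]
[np.float64(322.4495524700984), np.float64(261.9490400797902)]
[323.4 265.9] 14.3 [ 0.4506 -0.1905  0.081 ]
[323.6 248.4] 10.55 [ 0.4612 -0.1907  0.081 ]
```

Emit:
{"name": "jog_arm", "arguments": {
  "targets": [
    {"x":-0.1,"y":0.1,"z":2,"wx":0,"wy":0,"wz":0,"claw":0.7},
    {"x":-0.1,"y":0.1,"z":5,"wx":0,"wy":0,"wz":0,"claw":0.7},
    {"x":-0.1,"y":0.1,"z":7.5,"wx":0,"wy":0,"wz":0,"claw":0.5},
    {"x":-0.1,"y":0.1,"z":7.5,"wx":0,"wy":0,"wz":0,"claw":0.4},
    {"x":-0.1,"y":0.1,"z":7.5,"wx":0,"wy":0,"wz":0,"claw":0.4},
    {"x":-0.1,"y":0.1,"z":7.5,"wx":0,"wy":0,"wz":0,"claw":0.4}
  ]
}}

```text
clock: 18.58
position: [0.4526, -0.1913, 0.0723]
tcp_rot: [1.0, -0.004, 0.001, 0.001]
wrist_force: [0.1, 0.6, 0.0]
finger_gap: 0.0363
grasp_force: 0.0
```

```bash
python3 - <<'E'
from h import *
im=snap("wrist","w10");s=state();p=s["position"];print(p.round(4),s["wrist_force"].round(1),s["finger_gap"])
print(proj("wrist",[p[0],p[1],.081]))
g=cv2.cvtColor(cv2.imread("pics/w10.png"),6)
for r in (300,310,318,325): print(r,(g[r,250:392:2]).tolist())
E
```

```text
[ 0.4525 -0.1913  0.0721] [0.8 0.3 0.3] 0.03599647078184124
[np.float64(322.8532763573239), np.float64(330.12475684454114)]
300 [189, 38, 8, 10, 8, 8, 11, 14, 15, 14, 15, 13, 16, 18, 22, 151, 185, 185, 185, 186, 188, 188, 188, 187, 186, 186, 179, 64, 54, 54, 66, 59, 49, 45, 52, 50, 49, 57, 64, 76, 70, 72, 78, 157, 184, 186, 188, 188, 189, 189, 188, 187, 187, 185, 184, 117, 12, 7, 11, 13, 14, 13, 15, 14, 6, 8, 8, 8, 8, 42, 193]
310 [8, 7, 8, 9, 13, 15, 14, 15, 13, 15, 17, 21, 17, 18, 18, 148, 183, 185, 185, 186, 187, 187, 187, 187, 186, 179, 59, 50, 54, 53, 44, 45, 59, 67, 72, 73, 73, 70, 67, 58, 75, 81, 65, 68, 134, 187, 188, 189, 187, 186, 184, 184, 182, 182, 182, 111, 9, 8, 10, 12, 15, 14, 13, 16, 15, 13, 9, 6, 7, 8, 9]
318 [8, 7, 9, 13, 16, 14, 14, 15, 15, 16, 20, 20, 18, 19, 18, 113, 181, 184, 186, 187, 187, 188, 188, 188, 187, 134, 49, 56, 54, 67, 72, 72, 74, 82, 88, 88, 90, 92, 94, 96, 93, 73, 66, 75, 91, 180, 183, 183, 183, 185, 186, 186, 186, 185, 181, 85, 11, 11, 10, 11, 11, 14, 15, 14, 14, 14, 14, 9, 7, 10, 8]
325 [8, 9, 9, 13, 15, 14, 13, 13, 15, 14, 19, 20, 19, 19, 30, 162, 186, 186, 185, 187, 188, 190, 192, 192, 190, 111, 62, 74, 120, 149, 149, 152, 153, 153, 153, 152, 151, 151, 150, 150, 149, 144, 123, 104, 75, 158, 183, 182, 181, 181, 183, 184, 186, 186, 187, 135, 19, 9, 9, 12, 11, 14, 13, 14, 14, 14, 13, 13, 6, 7, 9]
```

Pixel profile: pin at columns 301–339 and jaws at 280–360, so it is centred. Gripping.

Emit:
{"name": "jog_arm", "arguments": {
  "newtons": 45,
  "targets": [
    {"x":0,"y":0,"z":0,"wx":0,"wy":0,"wz":0,"claw":0.1},
    {"x":0,"y":0,"z":0,"wx":0,"wy":0,"wz":0,"claw":0},
    {"x":0,"y":0,"z":0,"wx":0,"wy":0,"wz":0,"claw":0},
    {"x":0,"y":0,"z":0,"wx":0,"wy":0,"wz":0,"claw":0}
  ]
}}

```text
clock: 19.12
position: [0.4518, -0.191, 0.0711]
tcp_rot: [1.0, -0.004, 0.0, 0.0]
wrist_force: [0.8, -0.1, 0.9]
finger_gap: 0.0152
grasp_force: 45.0
```

Emit:
{"name": "jog_arm", "arguments": {
  "targets": [
    {"x":0,"y":0,"z":-0.1,"wx":0,"wy":0,"wz":0,"claw":0},
    {"x":0,"y":0,"z":-0.2,"wx":0,"wy":0,"wz":0,"claw":0},
    {"x":0,"y":0,"z":-0.2,"wx":0,"wy":0,"wz":0,"claw":0}
  ]
}}

```text
clock: 19.5
position: [0.4517, -0.1909, 0.073]
tcp_rot: [1.0, -0.004, 0.0, 0.0]
wrist_force: [-0.1, 0.1, -0.3]
finger_gap: 0.0147
grasp_force: 45.0
```

Emit:
{"name": "jog_arm", "arguments": {
  "targets": [
    {"x":0,"y":0,"z":-0.1,"wx":0,"wy":0,"wz":0,"claw":0},
    {"x":0,"y":0,"z":-0.2,"wx":0,"wy":0,"wz":0,"claw":0},
    {"x":0,"y":0,"z":-0.2,"wx":0,"wy":0,"wz":0,"claw":0}
  ]
}}

```text
clock: 19.88
position: [0.4517, -0.1909, 0.075]
tcp_rot: [1.0, -0.004, 0.0, 0.0]
wrist_force: [0.1, -0.3, -0.6]
finger_gap: 0.0145
grasp_force: 45.0
```

Emit:
{"name": "jog_arm", "arguments": {
  "targets": [
    {"x":0,"y":0,"z":-0.1,"wx":0,"wy":0,"wz":0,"claw":0},
    {"x":0,"y":0,"z":-0.2,"wx":0,"wy":0,"wz":0,"claw":0},
    {"x":0,"y":0,"z":-0.2,"wx":0,"wy":0,"wz":0,"claw":0}
  ]
}}

```text
clock: 20.25
position: [0.4514, -0.1909, 0.0765]
tcp_rot: [1.0, -0.004, -0.0, -0.0]
wrist_force: [1.5, -1.9, -6.3]
finger_gap: 0.0144
grasp_force: 45.0
```

Emit:
{"name": "jog_arm", "arguments": {
  "targets": [
    {"x":0,"y":0,"z":-0.08,"wx":0,"wy":0,"wz":0,"claw":0},
    {"x":0,"y":0,"z":-0.16,"wx":0,"wy":0,"wz":0,"claw":0},
    {"x":0,"y":0,"z":-0.16,"wx":0,"wy":0,"wz":0,"claw":0}
  ]
}}

```text
clock: 20.62
position: [0.4513, -0.1909, 0.078]
tcp_rot: [1.0, -0.004, -0.0, -0.0]
wrist_force: [1.9, -1.2, -11.9]
finger_gap: 0.0148
grasp_force: 45.0
```

```bash
python3 f.py
```

```text
[  2.0163  -1.4993 -12.2959   0.4513  -0.1909   0.0781] [-11.9 -11.8 -12.6 -12.9] 20.775
```

Steady at about 12 N. Hold, lower 7.5 mm, let it settle.

Emit:
{"name": "jog_arm", "arguments": {
  "targets": [
    {"x":0,"y":0,"z":0,"wx":0,"wy":0,"wz":0,"claw":0},
    {"x":0,"y":0,"z":0,"wx":0,"wy":0,"wz":0,"claw":0},
    {"x":0,"y":0,"z":0,"wx":0,"wy":0,"wz":0,"claw":0},
    {"x":0,"y":0,"z":0,"wx":0,"wy":0,"wz":0,"claw":0},
    {"x":0,"y":0,"z":0,"wx":0,"wy":0,"wz":0,"claw":0},
    {"x":0,"y":0,"z":0,"wx":0,"wy":0,"wz":0,"claw":0},
    {"x":0,"y":0,"z":0.25,"wx":0,"wy":0,"wz":0,"claw":0},
    {"x":0,"y":0,"z":0.5,"wx":0,"wy":0,"wz":0,"claw":0},
    {"x":0,"y":0,"z":0.73,"wx":0,"wy":0,"wz":0,"claw":0},
    {"x":0,"y":0,"z":0.73,"wx":0,"wy":0,"wz":0,"claw":0}
  ]
}}

```text
clock: 22.08
position: [0.4526, -0.1911, 0.0721]
tcp_rot: [1.0, -0.004, 0.001, 0.0]
wrist_force: [0.8, -0.3, -0.4]
finger_gap: 0.0144
grasp_force: 45.0
```

Emit:
{"name": "jog_arm", "arguments": {
  "targets": [
    {"x":0,"y":0,"z":0,"wx":0,"wy":0,"wz":0,"claw":0},
    {"x":0,"y":0,"z":0,"wx":0,"wy":0,"wz":0,"claw":0},
    {"x":0,"y":0,"z":0,"wx":0,"wy":0,"wz":0,"claw":0}
  ]
}}

```text
clock: 22.45
position: [0.4518, -0.191, 0.0714]
tcp_rot: [1.0, -0.004, 0.0, 0.0]
wrist_force: [0.2, 0.3, -0.2]
finger_gap: 0.015
grasp_force: 45.0
```

Seated to within 0.3 mm of the grip height. Release and retreat.

Emit:
{"name": "jog_arm", "arguments": {
  "targets": [
    {"x":0,"y":0,"z":0,"wx":0,"wy":0,"wz":0,"claw":0.3},
    {"x":0,"y":0,"z":0,"wx":0,"wy":0,"wz":0,"claw":0.5},
    {"x":0,"y":0,"z":0,"wx":0,"wy":0,"wz":0,"claw":0.7},
    {"x":0,"y":0,"z":0,"wx":0,"wy":0,"wz":0,"claw":0.7},
    {"x":0,"y":0,"z":-3,"wx":0,"wy":0,"wz":0,"claw":0.7},
    {"x":0,"y":0,"z":-7,"wx":0,"wy":0,"wz":0,"claw":0.7},
    {"x":0,"y":0,"z":-12,"wx":0,"wy":0,"wz":0,"claw":0.7},
    {"x":0,"y":0,"z":-12,"wx":0,"wy":0,"wz":0,"claw":0.7},
    {"x":0,"y":0,"z":-12,"wx":0,"wy":0,"wz":0,"claw":0.7}
  ]
}}

```text
clock: 23.58
position: [0.4513, -0.1909, 0.1909]
tcp_rot: [1.0, -0.004, -0.0, 0.0]
wrist_force: [-0.1, -0.8, -0.4]
finger_gap: 0.0605
grasp_force: 0.0
```

```bash
python3 - <<'E'
from h import *
s=state();print(s["wrist_force"].round(1),s["finger_gap"],s["clock"])
a=cv2.imread("pics/scene.png").astype(int); b=snap("scene","end")[:,:,::-1].astype(int)
for k,(u,v) in dict(L=(250,200),R=(366,262),Rpost=(420,190),Lposed=(331,200)).items():
    print(k,abs(a-b)[v-20:v+20,u-14:u+14].mean().round(1))
for d in landmark_of("scene","pin_1"): print(np.round(d["at"]),round(d["score"],2))
E
```

```text
[-0.1 -0.8 -0.4] 0.060541060492402834 23.575
L 4.5
R 4.7
Rpost 12.4
Lposed 4.2
[379. 232.] 0.6
```

```bash
python3 -c "
from workcell import *
print(sign_off())"
```

```text
the job is handed in; nothing more can be done
None
```

I handed the job in at about 24 s: the left and right pins held at about 12 N and are back down and released, and the loose middle pin is in the reject cup; the hand-in returned no verdict.

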